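Ready a terminal jig: fit the stop plate and hold the spring pusher open

TASK

Get the terminal jig ready for loading: take the blue-topped stop plate out of the wooden rack, slide it edgewise all the way down into the slot of the white block on the jig and let go of it. Then pull the jig's spring-loaded carriage by its red crossbar, away from the stop plate, until its red pointer is level with the yellow mark, and finish there still holding it against the spring so that a colleague can drop the terminals in. Leave the other plates, tools and parts where they are.

Things in the scene. Friction and masses are not known exactly. Their poses are not given: they have to be found in the camera images.
- blue_plate: stop plate to be fitted: an upright steel blade 50 mm wide (its x) x 6 mm thick (its y) x 60 mm tall below a blue plastic grip 44 x 14 x 35 mm (z 60 to 95 mm); total height 95 mm, about 0.12 kg. Origin at the centre of its bottom edge, z up; half-turn symmetric. It starts standing in one of the rack's three slots, blade 30 mm deep, and lifts straight out; grip it across the 14 mm thickness (its y)
- orange_plate: orange-topped stop plate, same size as the blue one, standing in another slot of the rack; a bystander, not to be moved (25 mm at most)
- green_plate: green-topped stop plate, same size as the blue one, standing in another slot of the rack; a bystander, not to be moved (25 mm at most)
- rack: fixed wooden block 220 (x) x 50 (y) x 45 mm high with three slots in a row along its x, 68 mm apart, holding the three plates with their widths along the rack's x. Each slot is 54 x 10 mm, its floor 15 mm above the table. Origin at the centre of its underside
- jig: fixed aluminium jig plate 270 (x) x 130 (y) x 12 mm with a white slotted block at its +x end, a spring carriage in the middle between two guide rails, and a blue end block 46 mm high at its -x end. The carriage is pulled along the jig's -x. Origin on the table, between the guide rails, directly under the crossbar when the carriage is at rest
- slot (a point): centre of the slot mouth on top of the white block (36 x 84 mm, top 52 mm above the table), 85 mm along +x from the jig's origin; axes as the jig's. The slot is 56 mm long along the jig's y and 10 mm wide along its x, 34 mm deep (floor 18 mm above the table), mouth slightly chamfered. A fully home plate has its bottom edge on the slot floor and its x along the jig's y
- carriage (a joint): pull of the spring carriage in m: 0 at rest (nearest the white block), growing as it is pulled along the jig's -x, end stop at 0.085. The spring pulls it back with about 5.4 N at 0 and 180 N/m more as it is drawn (about 12 to 17 N at the mark)
- handle (a point): centre of the red crossbar on the carriage, 80 mm above the table: a bar 14 x 14 mm in section, 62 mm clear between its two posts, lying along the jig's y, free space 39 mm deep beneath it down to the carriage; it can be gripped from above with the fingers on its two sides along the jig's x. Moves with the carriage; axes as the jig's
- pointer (a point): tip of the red pointer finger (4 mm wide) that sticks out of the carriage on the jig's -y side over the white scale, 34 mm above the table, 28 mm towards -x from the crossbar. Moves with the carriage; axes as the jig's
- mark: yellow index clip 10 mm wide (x) clamped on the white scale; axes as the jig's, origin on its centre line at the scale's surface. It is set somewhere from 35 to 65 mm of pull away from the resting pointer; the pointer is level with it when both have the same position along the jig's x
- screwdriver: screwdriver with a red handle, lying on the table; a bystander, not to be moved (25 mm at most)
- terminal_strip: black terminal strip 130 x 45 x 31 mm with a white label strip; a bystander, not to be moved (25 mm at most)
- bracket: steel C-shaped bracket 50 x 40 x 94 mm, standing; a bystander, not to be moved (25 mm at most)
- wrench: steel wrench, lying on the table; a bystander, not to be moved (25 mm at most)

How it is judged (in metres and radians):
On the way:
1. the blue plate is fully home in the jig's slot and let go (horizontal distance between blue_plate and slot below 0.006 m and z of blue_plate in the frame of slot below -0.029 m and angle between blue_plate's own z axis and vertical below 0.15 rad and angle between the x axis of blue_plate and the y axis of jig, either way round below 0.15 rad and contact force between the fingers and blue_plate below 0.3 N), for 0.2 s.
At the end, for the whole second after the job is handed in: blue plate free in the slot: within 6 mm of its centre, bottom edge at least 29 mm below the mouth, upright and in line within 0.15 rad; pointer still and within 6 mm of the mark's centre line along the slide; fingers hold the carriage with more than 4 N (all of step 1 and x of pointer in the frame of mark between -0.006 and 0.006 m and contact force between the fingers and carriage above 4 N and velocity of joint carriage between -0.01 and 0.01 m/s); the arm keeps its last pose, push and grip.
It fails at once if another plate, tool or part is moved by more than 25 mm (distance of any of orange_plate, green_plate, screwdriver, terminal_strip, bracket, wrench from where it was at the start of the episode above 0.025 m).
It also fails if it takes over 51 s, if anything falls off the work surface, if the arm or the gripper's body presses on something with over 40 N, if the wrist force passes 120 N, or if a joint passes its speed limit or range.

ROBOT

A 6-joint arm with a two-finger parallel gripper is mounted at the origin on the work surface. World frame = base frame: x ahead of the robot, y to its left, z up, the work surface at z = 0. Lengths are in m, angles in degrees, forces in N, time in s.
With the tool pointing down it reaches from about 0.4 to 0.825 m from the base axis. Payload 7 kg.
Tool frame: the origin (TCP) lies midway between the tips of the shut fingers; the grasp point (between the pads) lies r.grip_depth behind it (r.grip_depth is the distance from the TCP to the grasp point, in m); z points along the fingers, y is the line along which they close (so a half turn about z gives the same grasp; the last joint's range is limited). The gripper opens to 88 mm and grips with 3 to 60 N. Pads are 19 mm wide; open, the fingers measure 130 mm over their backs; the gripper's body (78 mm by 193 mm) begins 47 mm behind the grasp point.
Start: joints at [81.939, 20.546, 0.682, 0, -70.136, -16.507], TCP at [0.281, 0.614, 0.227] pointing down, gripper open.
Joint ranges: [-176.03, 176.03], [-82.01, 121.73], [-58.28, 71.71], [-173.87, 95.51], [-174.79, -0.11], [-173.66, 173.66]. Speed limits (degrees/s): [136.94, 136.94, 172.46, 180, 180, 180].

INTERFACE

Orientations are given as [roll, pitch, yaw] about the fixed x, y, z axes, in that order (R = Rz(yaw) Ry(pitch) Rx(roll)).
In Python, from plant import r gives the robot as it stands.
- The arm moves only by the tool jog_arm, called after "Request:" in YAML: its name, and indented under it one key for each argument. Schema: {"type":"object","properties":{"deltas":{"type":"object","properties":{"rows":{"type":"array","items":{"type":"array","items":{"type":"number"},"minItems":6,"maxItems":6},"minItems":1,"maxItems":12}},"additionalProperties":false,"required":["rows"]},"aperture":{"type":"number"},"grip_force":{"type":"number"},"only":{"type":"string"},"quiet":{"type":"boolean"},"lines":{"type":"string"}},"required":["deltas"],"additionalProperties":false}. deltas is an object whose key "rows" holds a list of rows, 1 to 12 of them, each of 6 numbers: dx, dy, dz in m, then a rotation vector rx, ry, rz in degrees; each row is the pose to reach, as a shift and turn from the pose commanded when the call began, along the tool's axes at that moment; what a row does not reach only later rows make up. A row lasts 1/12 s, in which the tool goes at most 0.0417 m and 7.16 degrees, less where a joint would pass 70% of its speed; a pose out of reach is approached as far as the arm can. aperture is the finger opening in m, set as the call begins (left out keeps the last). The fingers move at their own pace and stop on an object; grip_force is the grip in N (left out, the last holds). Time passes only in rows, so rows that do not move let the fingers close. The tool returns the time, the measured TCP pose, the force, the opening and the grip force at its end. only (a regular expression) keeps the lines of the reply that match it, lines (a string "A,B") keeps lines A to B, and quiet returns only ok. Input that does not fit is refused with a message, and nothing moves.
- r.get_state(): the state, without advancing time (a new reading comes with each control period).
- r.capture(name): name is "side" or "top" or "wrist"; returns a dict with "frame" (480x640x3 uint8, red, green, blue), "z_map" (480x640 float32, m along the optical axis (not along the pixel's ray), 0 where there is no reading), "fx", "fy", "cx", "cy" (pixels), "D" ([k1, k2, p1, p2, k3] as OpenCV has them; the pictures are not rectified), "cam_to_world" (4x4, takes a point from camera to world coordinates). Camera axes: x right, y down, z forward; pixel columns grow to the right and rows downward; lengths in m; the calibration is good to about 2 mm. A picture is of the moment at which its call begins.
- r.close_job(): hands the job in; it is judged then, once.
The state is a dict: "time_s": time; "joints": joint angles; "qd": joint speeds; "joint_torque": joint torques, N m; "tcp_pos": TCP position; "eef_rot": TCP orientation; "contact_force": force on the tool from outside, world axes, zero at the start; "moment": the same for the moment, N m; "gripper_width": finger opening in m; "gripper_force": force on a finger pad.
Only numpy, scipy, OpenCV 4.12 (cv2) and the standard library are available. Lean on these libraries where they do the work, as an engineer would, in place of code of your own. Each camera call takes 0.05 s, during which the arm holds its last target. There are 200 camera calls.

## Working session

There is one attempt and no reset: what is moved stays moved. The work goes in short steps, Python scripts to look and compute and a tool call to move; the robot and the scene stay as the last step left them, time stands still between calls to the robot, and variables do not carry over. Pictures are saved under pics/ and viewed, at most 10 in all, crops included, and the job is handed in when it is done.

```bash
ls; mkdir -p pics; python3 - <<'E'
from plant import r
import cv2,numpy as np,pickle
d={n:r.capture(n) for n in("top","side")}
pickle.dump(d,open('c0.pkl','wb'))
for n in d:
    cv2.imwrite(f'pics/{n}0.png',d[n]['frame'][:,:,::-1]); c=d[n]; print(n,c['fx'],c['cx'],c['D'],np.round(c['cam_to_world'],3).tolist())
print(r.get_state(),r.grip_depth)
E
```

```text
pics
plant.py
top 542.4817292095931 324.0267488902191 [-0.0034967  0.         0.         0.         0.       ] [[0.028, -0.985, 0.17, 0.318], [-1.0, -0.027, 0.01, 0.002], [-0.006, -0.17, -0.985, 1.565], [0.0, 0.0, 0.0, 1.0]]
side 496.6888716790055 313.55938291420625 [0.02598139 0.         0.         0.         0.        ] [[0.999, -0.022, 0.049, 0.514], [-0.054, -0.515, 0.856, -1.004], [0.007, -0.857, -0.515, 0.714], [0.0, 0.0, 0.0, 1.0]]
{'time_s': 0.1, 'joints': array([ 8.19388902e+01,  2.05867536e+01,  6.39862276e-01, -1.66828530e-02,
       -7.01355599e+01, -1.65076604e+01]), 'qd': array([-0.06461765, -0.12245364,  0.13611592,  0.12817991, -0.11721234,
        0.10880119]), 'joint_torque': array([-4.23403408e-04, -5.84160233e+01,  2.93750972e+01,  7.01531410e+00,
        1.01638897e-02, -5.79012908e-05]), 'tcp_pos': array([0.28049738, 0.61349089, 0.22573258]), 'eef_rot': array([ 1.79916491e+02, -8.39255371e-03, -2.45744441e+01]), 'contact_force': array([-0.44700903,  1.03493781,  0.38181573]), 'moment': array([-0.05020908,  0.04372725, -0.03841162]), 'gripper_force': 0.0, 'gripper_width': 0.08761897056236136} 0.0188
```

View pics/top0.png

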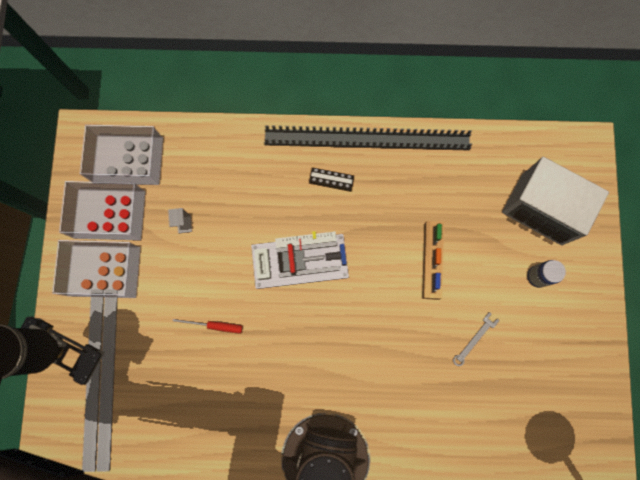

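View pics/side0.png

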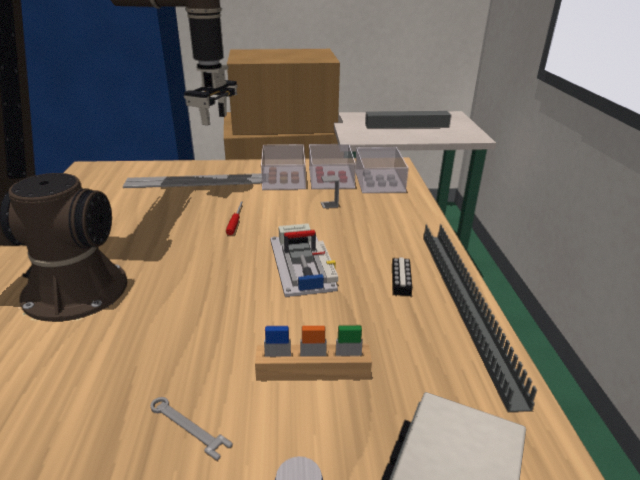

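The top view shows the blue grip near (437,282), with orange at (437,257) and green at (438,232). The jig is at (300,260): white block at left, red crossbar at (292,260), pointer (301,243), yellow mark (314,237), blue end block (343,255). The side view agrees, with the blue grip at (277,335), crossbar (299,235) and yellow mark (331,262).

```bash
cat > h.py <<'E'
import cv2,numpy as np
from scipy.spatial.transform import Rotation as R
def ray(c,uv):
    K=np.array([[c['fx'],0,c['cx']],[0,c['fy'],c['cy']],[0,0,1]])
    p=cv2.undistortPoints(np.array(uv,float).reshape(-1,1,2),K,np.array(c['D']))[:,0]
    T=c['cam_to_world']; return T[:3,3],np.c_[p,np.ones(len(p))]@T[:3,:3].T
def onz(c,uv,z):
    o,d=ray(c,uv); return o+d*((z-o[2])/d[:,2])[:,None]
def depthpts(c,uv):
    uv=np.array(uv,int).reshape(-1,2); z=c['z_map'][uv[:,1],uv[:,0]]
    o,d=ray(c,uv); return (o+d*z[:,None])[z>0]
HUE=dict(blue=(100,130),orange=(5,18),green=(45,85),red=(172,184),yellow=(24,36))
def mask(c,name,box,smin=140,vmin=60):
    h=cv2.cvtColor(c['frame'],cv2.COLOR_RGB2HSV).astype(int); a,b=HUE[name]
    H=h[...,0].copy()
    if name=='red': H[H<5]+=180
    m=(H>=a)&(H<=b)&(h[...,1]>smin)&(h[...,2]>vmin)
    o=np.zeros_like(m); x0,y0,x1,y1=box; o[y0:y1,x0:x1]=m[y0:y1,x0:x1]; return o.astype(np.uint8)
def blobs(m,amin=8):
    n,l,s,c=cv2.connectedComponentsWithStats(m); 
    return [(s[i,4],c[i],np.argwhere(l==i)[:,::-1]) for i in range(1,n) if s[i,4]>=amin]
def tool(state,p,yaw=None):
    "shift in tool axes to world point p"
    M=R.from_euler('xyz',state['eef_rot'],degrees=True); return M.inv().apply(np.array(p)-state['tcp_pos'])
E
python3 - <<'E'
import pickle,numpy as np
from h import *
d=pickle.load(open('c0.pkl','rb')); t=d['top']
for nm,box,z in [('blue',(420,265,450,300),.11),('orange',(430,245,445,267),.11),('green',(430,220,445,245),.11),('red',(255,225,345,285),.087),('yellow',(305,225,325,245),.036),('blue',(330,235,352,275),.046)]:
    for a,c,p in blobs(mask(t,nm,box),5):
        q=depthpts(t,p); print(nm,a,np.round(c,1),'plane',np.round(onz(t,c,z)[0],4),'dmed',np.round(np.median(q,0),4),np.round(q.min(0),3),np.round(q.max(0),3))
        
E
```

```text
blue 42 [437.1 280.5] plane [ 0.4873 -0.2888  0.11  ] dmed [ 0.487  -0.289   0.1086] [ 0.47  -0.293  0.102] [ 0.505 -0.286  0.117]
orange 165 [437.1 254.4] plane [ 0.5585 -0.2894  0.11  ] dmed [ 0.5605 -0.2923  0.104 ] [ 0.534 -0.318  0.036] [ 0.597 -0.282  0.116]
orange 5 [430.8 257.6] plane [ 0.5492 -0.2722  0.11  ] dmed [ 0.5594 -0.2852  0.0408] [ 0.557 -0.287  0.037] [ 0.564 -0.284  0.049]
red 139 [291.1 258.3] plane [0.5402 0.1081 0.087 ] dmed [0.5407 0.1082 0.0848] [0.502 0.099 0.02 ] [0.581 0.121 0.094]
yellow 23 [313.8 234.2] plane [0.6198 0.0492 0.036 ] dmed [0.6212 0.0488 0.0304] [ 0.61   0.045 -0.   ] [0.633 0.056 0.039]
blue 13 [341.8 248.2] plane [ 0.5795 -0.0319  0.046 ] dmed [ 0.5814 -0.0324  0.0473] [ 0.568 -0.036  0.036] [ 0.589 -0.029  0.05 ]
blue 10 [342.8 256.3] plane [ 0.5562 -0.0353  0.046 ] dmed [ 0.5571 -0.0359  0.0443] [ 0.548 -0.039  0.038] [ 0.563 -0.033  0.048]
```

Request:
jog_arm:
  deltas: {"rows":[[0.03,0.03,-0.01,0,0,-3],[0.06,0.06,-0.02,0,0,-8],[0.09,0.09,-0.03,0,0,-14],[0.12,0.12,-0.04,0,0,-20],[0.15,0.15,-0.05,0,0,-24.6],[0.18,0.18,-0.06,0,0,-24.6],[0.21,0.21,-0.07,0,0,-24.6],[0.24,0.24,-0.08,0,0,-24.6],[0.27,0.27,-0.09,0,0,-24.6],[0.30,0.30,-0.10,0,0,-24.6],[0.33,0.34,-0.10,0,0,-24.6],[0.35,0.37,-0.10,0,0,-24.6]]}
  aperture: 0.088

```text
time_s: 1.1
tcp_pos: [0.4412, 0.151, 0.3266]
eef_rot: [-180.0, -0.1, 0.0]
contact_force: [1.5, -0.4, 1.0]
gripper_width: 0.0881
gripper_force: 0.0
```

Request:
jog_arm:
  deltas: {"rows":[[0,0,0,0,0,0],[0,0,0,0,0,0],[0,0,0,0,0,0]]}

```text
time_s: 1.35
tcp_pos: [0.4408, 0.1525, 0.3258]
eef_rot: [-180.0, 0.0, -0.0]
contact_force: [-0.6, -0.2, -0.0]
gripper_width: 0.0875
gripper_force: 0.0
```

```bash
python3 - <<'E'
from plant import r
import cv2,pickle,numpy as np
c=r.capture('wrist');s=r.get_state();pickle.dump((c,s),open('c1.pkl','wb'));cv2.imwrite('pics/w1.png',c['frame'][:,:,::-1])
print(s['tcp_pos'],s['eef_rot'],s['joints'],np.round(c['cam_to_world'],3).tolist(),c['fx'])
E
```

```text
[0.44078905 0.15315268 0.32573698] [-1.79999338e+02  1.88016090e-02  3.29102348e-02] [ 4.34172122e+01 -2.67081317e+00 -1.46121741e+01 -1.36910805e-02
 -7.80718492e+01  4.66185292e+01] [[-0.0, -0.953, -0.302, 0.523], [-1.0, 0.0, 0.001, 0.154], [-0.001, 0.302, -0.953, 0.484], [0.0, 0.0, 0.0, 1.0]] 345.1470791526095
```

View pics/w1.png

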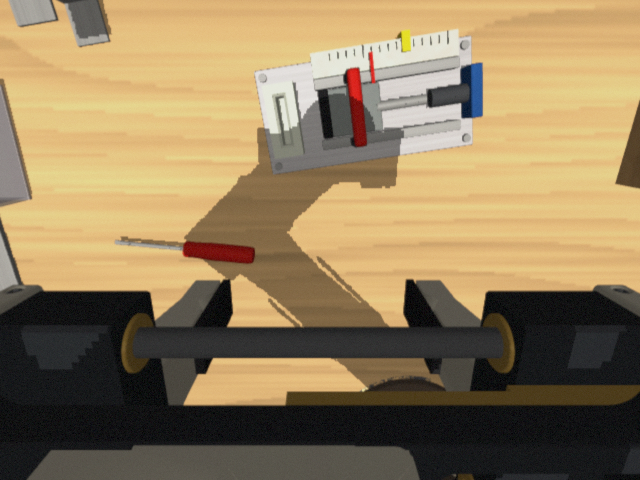

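Wrist view: the jig spans (257,33)–(482,173). The slot is around (286,118), the crossbar runs (354,70)–(361,145), the pointer is at (373,65) and the yellow mark at (405,41).

```bash
python3 - <<'E'
import pickle,numpy as np
from h import *
c,s=pickle.load(open('c1.pkl','rb'))
f=c['frame'][20:185,245:495,::-1]
cv2.imwrite('pics/w1c.png',cv2.resize(f,None,fx=3.2,fy=3.2,interpolation=cv2.INTER_CUBIC))
for nm,box,z in [('red',(300,30,420,160),.087),('yellow',(390,25,420,60),.036),('blue',(460,55,490,125),.046)]:
    for a,ce,p in blobs(mask(c,nm,box),5):
        q=depthpts(c,p);rc=cv2.minAreaRect(p.astype(np.float32)); bx=cv2.boxPoints(rc)
        print(nm,a,np.round(ce,1),np.round(onz(c,ce,z)[0],4),'d',np.round(np.median(q,0),4),'box',bx.round(1).tolist(),np.round(onz(c,bx,z),4)[:,:2].tolist())
C=onz(c,[(263,77),(464,45),(466,138),(279,166)],.012);print(C.round(4))
for i,j in((1,0),(2,3)): e=C[i]-C[j];print(np.hypot(*e[:2]),np.degrees(np.arctan2(-e[1],-e[0])))
E
```

```text
red 103 [371.4  67.1] [0.5825 0.0977 0.087 ] d [0.5897 0.0904 0.0353] box [[368.29998779296875, 52.20000076293945], [371.70001220703125, 51.79999923706055], [374.5, 82.0], [371.0, 82.30000305175781]] [[0.5964, 0.1016], [0.5967, 0.0981], [0.5682, 0.0938], [0.5679, 0.0975]]
red 984 [356.4 106.5] [0.5439 0.1121 0.087 ] d [0.5444 0.112  0.0863] box [[345.5, 68.80000305175781], [358.6000061035156, 67.4000015258789], [367.0, 145.1999969482422], [354.0, 146.6999969482422]] [[0.5808, 0.1247], [0.5822, 0.1111], [0.5034, 0.0989], [0.5019, 0.1134]]
yellow 190 [405.3  39.8] [0.6186 0.0528 0.036 ] d [0.62   0.0516 0.0315] box [[398.1000061035156, 30.600000381469727], [409.0, 28.799999237060547], [412.3999938964844, 49.599998474121094], [401.6000061035156, 51.400001525878906]] [[0.6279, 0.0617], [0.6298, 0.0494], [0.6085, 0.0437], [0.6066, 0.0562]]
blue 600 [475.7  89.5] [ 0.5646 -0.0315  0.046 ] d [ 0.5652 -0.0317  0.0455] box [[470.0, 64.0], [481.0, 64.0], [481.0, 116.0], [470.0, 116.0]] [[0.5917, -0.0212], [0.5917, -0.0339], [0.5352, -0.0419], [0.5352, -0.0287]]
[[ 0.5824  0.2223  0.012 ]
 [ 0.618  -0.0247  0.012 ]
 [ 0.5088 -0.0412  0.012 ]
 [ 0.4726  0.2061  0.012 ]]
0.249583900732288 98.20874149461292
0.24995444646664497 98.33435056474967
```

View pics/w1c.png

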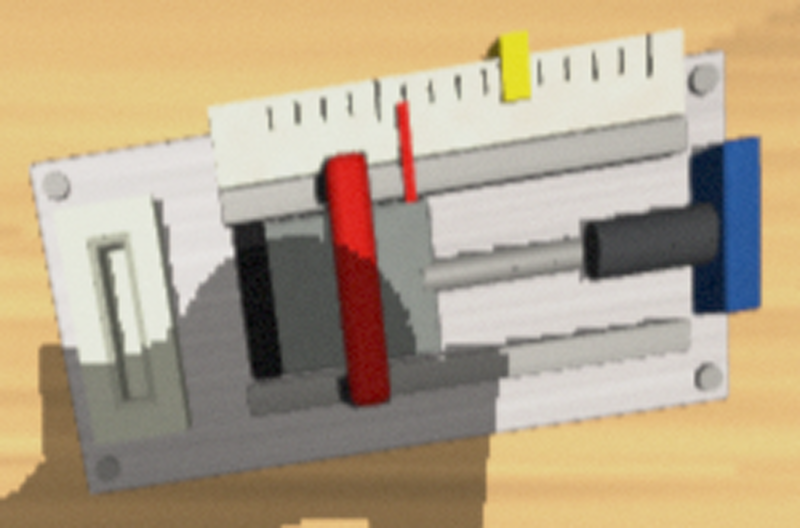

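The enlarged crop shows the slot mouth centred at about (121,319), which is full-image (283,120). The pointer runs (403,103)–(410,200) and the mark's near edge is around (517,99).

```bash
python3 - <<'E'
import pickle,numpy as np
from h import *
c,s=pickle.load(open('c1.pkl','rb'))
a=np.radians(98.27);X=np.array([np.cos(a),np.sin(a)]);Y=np.array([-X[1],X[0]])
cr=lambda l:[(245+u/3.2,20+v/3.2) for u,v in l]
blk=onz(c,cr([(57,210),(153,197),(188,428),(92,443)]),.052)[:,:2]
print('block',blk.round(4).tolist(),blk.mean(0),np.linalg.norm(blk[1]-blk[0]),np.linalg.norm(blk[3]-blk[0]))
sl=onz(c,cr([(88,240),(130,233),(155,395),(117,403)]),.052)[:,:2];print('slot',sl.mean(0),np.linalg.norm(sl[1]-sl[0]),np.linalg.norm(sl[3]-sl[0]))
h=np.array([.5439,.1121]);print('pred slot from bar',h+.085*X,'block in bar frame',(blk.mean(0)-h)@X,(blk.mean(0)-h)@Y)
p=onz(c,[b[1] for b in blobs(mask(c,'red',(360,45,385,90)),20)],.034)[:,:2]
y=onz(c,[b[1] for b in blobs(mask(c,'yellow',(390,25,420,60)),20)],.037)[:,:2]
print('pointer',p,(p-h)@X,(p-h)@Y,'mark',y,(y-h)@X,(y-h)@Y,'pull',(p-y)@X)
# side/top plate
import pickle
d=pickle.load(open('c0.pkl','rb'));q=d['side']
for nm in('blue','orange','green'):
    for ar,ce,pp in blobs(mask(q,nm,(255,318,370,348)),30): 
        z=depthpts(q,pp); print(nm,ar,ce,np.median(z,0))
E
```

```text
block [[0.5683, 0.2172], [0.5726, 0.1825], [0.4916, 0.1709], [0.486, 0.2077]] [0.52962119 0.19457111] 0.03497396960049485 0.08282716788052398
slot [0.53086461 0.19459693] 0.015505322131638619 0.058046406676234924
pred slot from bar [0.53167376 0.19621611] block in bar frame 0.08366734998705798 0.0022678442716701436
pointer [[0.59035288 0.09021364]] [-0.02834046] [-0.04282174] mark [[0.61843647 0.05304393]] [-0.06916314] [-0.06526687] pull [0.04082269]
blue 353 [276.5325779 334.5184136] [ 0.48746422 -0.29851091  0.09737453]
orange 401 [312.90024938 333.7755611 ] [ 0.55460945 -0.30044998  0.09731336]
green 330 [349.40909091 333.74545455] [ 0.62263455 -0.30285817  0.09758509]
```

Request:
jog_arm:
  deltas: {"rows":[[0,0.03,0,0,0,0],[0,0.07,0,0,0,0],[0,0.11,0,0,0,0],[0,0.15,0,0,0,0],[0,0.19,0.01,0,0,0],[0,0.23,0.02,0,0,0],[0,0.27,0.03,0,0,0],[0,0.31,0.04,0,0,0],[0,0.35,0.05,0,0,0],[0,0.39,0.06,0,0,0],[-0.01,0.42,0.07,0,0,1],[-0.02,0.44,0.08,0,0,1.8]]}

```text
time_s: 2.4
tcp_pos: [0.4217, -0.2886, 0.2445]
eef_rot: [-180.0, 0.1, -1.8]
contact_force: [0.6, -0.8, 0.6]
gripper_width: 0.0876
gripper_force: 0.0
```

Request:
jog_arm:
  deltas: {"rows":[[0,0,0,0,0,0],[0,0,0,0,0,0],[0,0,0,0,0,0],[0,0,0,0,0,0]]}

```text
time_s: 2.73
tcp_pos: [0.4222, -0.2862, 0.2463]
eef_rot: [180.0, -0.0, -1.6]
contact_force: [-0.7, 0.0, 0.4]
gripper_width: 0.0874
gripper_force: 0.0
```

```bash
python3 - <<'E'
from plant import r
from h import *
import pickle
c=r.capture('wrist');s=r.get_state();pickle.dump((c,s),open('c2.pkl','wb'));cv2.imwrite('pics/w2.png',c['frame'][:,:,::-1])
print(s['tcp_pos'],s['eef_rot'])
for nm in('blue','orange','green'):
    for a,ce,p in blobs(mask(c,nm,(150,0,500,290)),150):
        q=depthpts(c,p); t=p[c['z_map'][p[:,1],p[:,0]]>0]; t=t[q[:,2]>.104]
        if len(t)<20: print(nm,a,ce,len(t));continue
        bx=cv2.boxPoints(cv2.minAreaRect(t.astype(np.float32))); w=onz(c,bx,.11)[:,:2]; e=w[1]-w[0];g=w[3]-w[0]; L=max(e,g,key=np.linalg.norm)
        print(nm,a,ce,w.mean(0),onz(c,t.mean(0),.11)[0],np.linalg.norm(e),np.linalg.norm(g),np.degrees(np.arctan2(L[1],L[0])))
E
```

```text
[ 0.42215952 -0.28619083  0.24643357] [ 1.79989396e+02 -5.00311870e-02 -1.63646003e+00]
blue 778 [320.97043702 146.85347044] [ 0.48804489 -0.28953706] [ 0.48863579 -0.2895104   0.11      ] 0.011334416951306448 0.04175213405666961 178.18994589685155
orange 1187 [321.35467565  57.62510531] [ 0.55539931 -0.29163855] [ 0.55623094 -0.29158174  0.11      ] 0.012750445559384291 0.04365815214665069 178.14026657414868
```

View pics/w2.png

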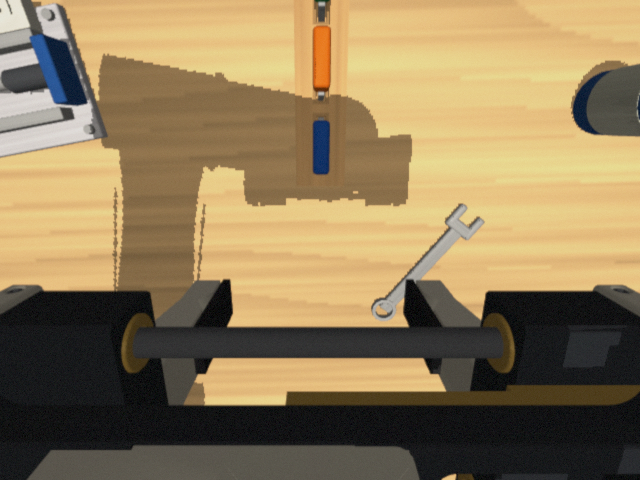

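The blue grip's top is at (321,147), measuring about 42x12 mm, in line with the rack. It is at world (0.488, -0.2896) with yaw -1.8.

Request:
jog_arm:
  deltas: {"rows":[[0.033,0.001,0.02,0,0,0],[0.066,0.0015,0.04,0,0,0],[0.066,0.0015,0.07,0,0,0],[0.066,0.0015,0.10,0,0,0],[0.066,0.0015,0.13,0,0,0],[0.066,0.0015,0.155,0,0,0],[0.066,0.0015,0.17,0,0,0],[0.066,0.0015,0.17,0,0,0],[0.066,0.0015,0.17,0,0,0]]}

```text
time_s: 3.53
tcp_pos: [0.4875, -0.2901, 0.076]
eef_rot: [180.0, 0.1, -1.7]
contact_force: [0.3, 0.3, 0.3]
gripper_width: 0.0877
gripper_force: 0.0
```

Request:
jog_arm:
  deltas: {"rows":[[0,0,0,0,0,0],[0,0,0,0,0,0],[0,0,0,0,0,0],[0,0,0,0,0,0],[0,0,0,0,0,0],[0,0,0,0,0,0],[0,0,0,0,0,0],[0,0,0,0,0,0]]}
  aperture: 0.0
  grip_force: 35

```text
time_s: 4.2
tcp_pos: [0.487, -0.2909, 0.076]
eef_rot: [180.0, -0.0, -1.8]
contact_force: [-1.1, -0.9, 0.5]
gripper_width: 0.0399
gripper_force: 0.0
```

Request:
jog_arm:
  deltas: {"rows":[[0,0,0,0,0,0],[0,0,0,0,0,0],[0,0,0,0,0,0],[0,0,0,0,0,0],[0,0,0,0,0,0],[0,0,0,0,0,0],[0,0,0,0,0,0],[0,0,0,0,0,0]]}

```text
time_s: 4.87
tcp_pos: [0.487, -0.2908, 0.0759]
eef_rot: [180.0, 0.0, -1.8]
contact_force: [0.2, -0.7, -0.6]
gripper_width: 0.014
gripper_force: 35.0
```

Request:
jog_arm:
  deltas: {"rows":[[0,0,-0.015,0,0,0],[0,0,-0.04,0,0,0],[0,0,-0.07,0,0,0],[0,0,-0.095,0,0,0],[0,0,-0.11,0,0,0],[0,0,-0.11,0,0,0]]}

```text
time_s: 5.37
tcp_pos: [0.4889, -0.2915, 0.1899]
eef_rot: [179.9, -0.3, -1.7]
contact_force: [0.0, 0.3, -1.1]
gripper_width: 0.0136
gripper_force: 35.0
```

Request:
jog_arm:
  deltas: {"rows":[[0,-0.02,0,0,0,-1],[0.005,-0.06,0,0,0,-2],[0.01,-0.10,0,0,0,-4],[0.015,-0.14,0,0,0,-6],[0.02,-0.18,0,0,0,-8],[0.02,-0.22,0,0,0,-10],[0.025,-0.26,0,0,0,-10],[0.028,-0.30,0,0,0,-10],[0.028,-0.34,0,0,0,-10],[0.028,-0.38,0,0,0,-10],[0.028,-0.42,0,0,0,-10.1],[0.028,-0.455,0,0,0,-10.1]]}

```text
time_s: 6.37
tcp_pos: [0.5283, 0.1654, 0.1851]
eef_rot: [180.0, 0.1, 8.4]
contact_force: [0.1, 0.1, -1.1]
gripper_width: 0.0142
gripper_force: 35.0
```

Request:
jog_arm:
  deltas: {"rows":[[0.005,-0.02,0,0,0,0],[0.005,-0.032,0,0,0,0],[0.005,-0.032,0,0,0,0],[0.005,-0.032,0,0,0,0],[0.005,-0.032,0,0,0,0]]}

```text
time_s: 6.78
tcp_pos: [0.529, 0.1945, 0.1855]
eef_rot: [180.0, 0.1, 8.3]
contact_force: [-0.5, -0.8, -1.9]
gripper_width: 0.0137
gripper_force: 35.0
```

```bash
python3 - <<'E'
from plant import r
from h import *
import pickle
d={n:r.capture(n) for n in('wrist','side','top')};s=r.get_state();pickle.dump((d,s),open('c3.pkl','wb'))
c=d['wrist'];cv2.imwrite('pics/w3.png',c['frame'][:,:,::-1]);print(s['tcp_pos'],s['eef_rot'],s['gripper_width'],s['contact_force'])
E
```

```text
[0.52937535 0.19436206 0.18598365] [1.79998654e+02 7.63662251e-03 8.25296215e+00] 0.013688875533153531 [-0.69675459  0.62938461 -1.00450909]
```

View pics/w3.png

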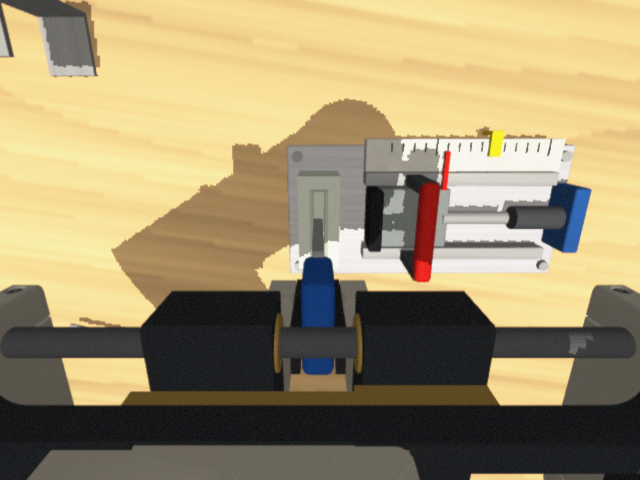

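The wrist view shows the block's top running from x=298 to 340 with its far edge at y≈172. The slot is at x=310–327 with its far end at y≈191, and the blade's lower far corner is at about (318,218). I'll work out the remaining offset.

```bash
python3 - <<'E'
from h import *
import pickle
d,s=pickle.load(open('c3.pkl','rb'));c=d['wrist']
t=s['tcp_pos'];a=np.radians(8.25);xt=np.array([np.cos(a),np.sin(a)]);yt=np.array([xt[1],-xt[0]])
def rel(uv,z): w=onz(c,uv,z)[:,:2]-t[:2]; return np.c_[w@xt,w@yt].round(4)
g=cv2.cvtColor(c['frame'],cv2.COLOR_RGB2GRAY).astype(int)
for v in(180,185,200,205): print(v,g[v,290:350].tolist())
print('col318',g[165:262,318].tolist())
print('blk',rel([(298,180),(340,180),(319,172)],.052),'slot',rel([(310,200),(327,200),(318.5,191)],.052))
zb=t[2]-.061; print('blade',rel([(313,240),(325,240),(318,218)],zb),zb)
b=mask(c,'blue',(290,250,345,380));bb=[x for x in blobs(b,100)][0];print(bb[1],bb[2].min(0),bb[2].max(0),rel([(bb[2][:,0].min(),300),(bb[2][:,0].max(),300)],t[2]+.034))
E
```

```text
180 [142, 141, 144, 140, 143, 143, 144, 149, 153, 151, 155, 154, 152, 154, 154, 154, 154, 156, 154, 156, 153, 155, 153, 151, 152, 156, 157, 152, 154, 155, 156, 152, 155, 154, 152, 156, 154, 155, 154, 152, 154, 154, 156, 154, 155, 155, 154, 152, 155, 153, 148, 147, 145, 149, 146, 146, 146, 143, 149, 148]
185 [143, 142, 141, 143, 143, 144, 141, 147, 153, 152, 157, 153, 154, 154, 154, 154, 153, 153, 154, 153, 151, 154, 154, 152, 153, 153, 152, 151, 154, 153, 151, 153, 152, 153, 153, 154, 151, 153, 152, 156, 156, 153, 152, 152, 152, 151, 153, 155, 155, 152, 145, 143, 142, 141, 144, 143, 143, 146, 144, 145]
200 [141, 144, 142, 141, 139, 143, 141, 145, 152, 154, 153, 154, 151, 155, 154, 152, 153, 151, 154, 146, 136, 133, 133, 127, 150, 151, 154, 155, 151, 153, 153, 152, 154, 150, 126, 132, 136, 134, 151, 155, 153, 153, 155, 154, 153, 153, 154, 157, 153, 150, 141, 144, 144, 139, 142, 140, 144, 141, 141, 141]
205 [141, 143, 142, 143, 143, 142, 144, 143, 154, 154, 155, 153, 153, 155, 153, 152, 153, 150, 150, 144, 137, 137, 133, 130, 150, 152, 152, 153, 151, 153, 155, 153, 154, 148, 122, 131, 
[... 169 characters left out ...]
13, 110, 113, 139, 152, 153, 150, 154, 154, 152, 155, 152, 154, 153, 155, 153, 137, 124, 126, 143, 154, 152, 154, 154, 156, 154, 153, 151, 154, 153, 154, 154, 151, 156, 152, 152, 157, 153, 151, 153, 154, 153, 151, 153, 151, 119, 85, 82, 82, 80, 79, 79, 79, 82, 78, 78, 79, 81, 83, 81, 77, 84, 82, 81, 82, 79, 80, 81, 76, 80, 80, 81, 80, 81, 82, 82, 79, 81, 95, 107, 115, 111, 112, 108, 82, 47, 39, 38, 39]
blk [[ 0.0391 -0.018 ]
 [ 0.0392  0.0174]
 [ 0.0458 -0.0003]] slot [[ 0.022  -0.008 ]
 [ 0.0221  0.0066]
 [ 0.0298 -0.0007]]
blade [[ 0.0101 -0.0045]
 [ 0.0101  0.0035]
 [ 0.0252 -0.0012]] 0.1249836510071905
[317.57413395 293.68083141] [301 258] [334 326] [[ 0.0163 -0.0081]
 [ 0.0163  0.0051]]
```

Request:
jog_arm:
  deltas: {"rows":[[0.0007,0,0.02,0,0,0],[0.0007,0.0003,0.045,0,0,0],[0.0007,0.0003,0.06,0,0,0],[0.0007,0.0003,0.068,0,0,0],[0.0007,0.0003,0.075,0,0,0],[0.0007,0.0003,0.08,0,0,0],[0.0007,0.0003,0.085,0,0,0]]}

```text
time_s: 7.52
tcp_pos: [0.5307, 0.1954, 0.1013]
eef_rot: [-180.0, -0.1, 8.3]
contact_force: [-0.1, 0.0, -1.1]
gripper_width: 0.0137
gripper_force: 35.0
```

Request:
jog_arm:
  deltas: {"rows":[[0,0,0.005,0,0,0],[0,0,0.01,0,0,0],[0,0,0.014,0,0,0],[0,0,0.018,0,0,0],[0,0,0.02,0,0,0],[0,0,0.02,0,0,0]]}

```text
time_s: 8.02
tcp_pos: [0.5299, 0.1952, 0.0805]
eef_rot: [180.0, 0.0, 8.3]
contact_force: [0.1, -0.2, -1.2]
gripper_width: 0.0137
gripper_force: 35.0
```

Request:
jog_arm:
  deltas: {"rows":[[0,0,0.001,0,0,0],[0,0,0.0018,0,0,0],[0,0,0.0018,0,0,0]]}

```text
time_s: 8.27
tcp_pos: [0.5302, 0.1953, 0.0792]
eef_rot: [-180.0, -0.0, 8.3]
contact_force: [0.3, 0.1, -0.8]
gripper_width: 0.0138
gripper_force: 35.0
```

Request:
jog_arm:
  deltas: {"rows":[[0,0,0,0,0,0],[0,0,0,0,0,0],[0,0,0,0,0,0],[0,0,0,0,0,0],[0,0,0,0,0,0],[0,0,0,0,0,0]]}
  aperture: 0.04

```text
time_s: 8.77
tcp_pos: [0.5302, 0.1953, 0.0792]
eef_rot: [-180.0, -0.0, 8.3]
contact_force: [0.3, -0.3, 0.1]
gripper_width: 0.0395
gripper_force: 0.0
```

Request:
jog_arm:
  deltas: {"rows":[[0,0,-0.02,0,0,0],[0,0,-0.05,0,0,0],[0,0,-0.08,0,0,0],[0,0,-0.1,0,0,0],[0,0,-0.1,0,0,0]]}

```text
time_s: 9.18
tcp_pos: [0.5325, 0.1966, 0.1842]
eef_rot: [-179.8, -0.4, 8.4]
contact_force: [0.1, -0.1, 0.1]
gripper_width: 0.0397
gripper_force: 0.0
```

```bash
python3 - <<'E'
from plant import r
from h import *
import pickle
c=r.capture('wrist');s=r.get_state();pickle.dump((c,s),open('c4.pkl','wb'))
cv2.imwrite('pics/w4.png',c['frame'][:,:,::-1]);print(s['tcp_pos'],s['eef_rot'],s['gripper_width'])
p=blobs(mask(c,'blue',(280,180,400,330)),100)
for b in p:
    q=depthpts(c,b[2]);print(b[0],b[1],np.median(q,0),np.percentile(q[:,2],90))
    print(onz(c,b[1],.113))
for b in blobs(mask(c,'red',(380,120,480,330)),60)+blobs(mask(c,'yellow',(440,90,560,200)),60): print(b[0],b[1],onz(c,b[1],.087)[0],onz(c,b[1],.035)[0])
E
```

```text
[0.53138756 0.19613672 0.18182219] [-179.86888485   -0.25925927    8.3454005 ] 0.04004687182196432
1120 [319.23125    244.95446429] [0.53639282 0.19735291 0.11244524] 0.11344448080018421
[[0.5362339 0.1974815 0.113    ]]
202 [447.66336634 176.64851485] [0.59393131 0.11045975 0.087     ] [0.59005155 0.09040146 0.035     ]
1861 [427.41805481 237.34605051] [0.54606416 0.11401102 0.087     ] [0.5324583 0.0946743 0.035    ]
356 [497.10955056 148.3988764 ] [0.61876703 0.08050378 0.087     ] [0.61993363 0.05435875 0.035     ]
```

View pics/w4.png

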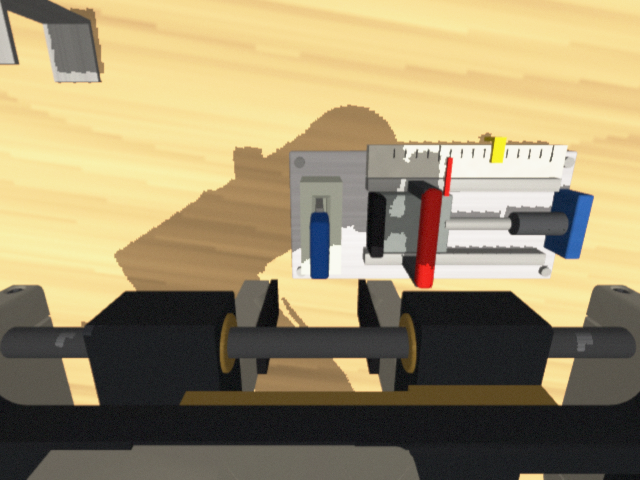

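The plate is home: its grip top is at z≈0.113 and sits upright at (319,245). The pointer tip is at (449,158), the mark at (498,150) and the crossbar at (428,237). Required pull is about 40 mm.

Request:
jog_arm:
  deltas: {"rows":[[0,0.03,0,0,0,0],[0,0.065,0,0,0,0],[0,0.085,0.02,0,0,0],[0,0.085,0.05,0,0,0],[0,0.085,0.08,0,0,0],[0,0.085,0.105,0,0,0],[0,0.085,0.117,0,0,0],[0,0.085,0.117,0,0,0]]}
  aperture: 0.05

```text
time_s: 9.9
tcp_pos: [0.5397, 0.1097, 0.0581]
eef_rot: [179.9, 0.4, 8.3]
contact_force: [-1.1, 0.6, -0.2]
gripper_width: 0.0498
gripper_force: 0.0
```

Request:
jog_arm:
  deltas: {"rows":[[0,0,0,0,0,0],[0,0,0,0,0,0],[0,0,0,0,0,0],[0,0,0,0,0,0],[0,0,0,0,0,0],[0,0,0,0,0,0],[0,0,0,0,0,0],[0,0,0,0,0,0],[0,0,0,0,0,0],[0,0,0,0,0,0]]}
  aperture: 0.0
  grip_force: 50

```text
time_s: 10.73
tcp_pos: [0.5429, 0.11, 0.0629]
eef_rot: [179.9, -0.0, 8.3]
contact_force: [2.3, -7.9, 2.3]
gripper_width: 0.0134
gripper_force: 50.0
```

Request:
jog_arm:
  deltas: {"rows":[[0,0.005,0,0,0,0],[0,0.011,0,0,0,0],[0,0.017,0,0,0,0],[0,0.023,0,0,0,0],[0,0.029,0,0,0,0],[0,0.034,0,0,0,0],[0,0.038,0,0,0,0],[0,0.041,0,0,0,0],[0,0.041,0,0,0,0],[0,0.041,0,0,0,0],[0,0.041,0,0,0,0],[0,0.041,0,0,0,0]]}

```text
time_s: 11.73
tcp_pos: [0.5485, 0.0726, 0.0629]
eef_rot: [-179.9, -0.1, 8.4]
contact_force: [-6.2, 10.6, 5.2]
gripper_width: 0.0133
gripper_force: 50.0
```

```bash
cat > m.py <<'E'
from plant import r
from h import *
import sys
X=np.array([np.cos(np.radians(98.27)),np.sin(np.radians(98.27))])
c=r.capture('wrist');cv2.imwrite(f'pics/{sys.argv[1]}.png',c['frame'][:,:,::-1]);s=r.get_state();print(s['tcp_pos'],s['eef_rot'],s['gripper_width'],s['gripper_force'],s['contact_force'])
R_={}
for n in('red','yellow','blue'):
    for b in blobs(mask(c,n,(200,20,520,290)),40): print(n,b[0],b[1].round(1),b[2].min(0),b[2].max(0),onz(c,b[1],.035)[0].round(4),(onz(c,b[1],.035)[0][:2]@X).round(4),np.median(depthpts(c,b[2]),0).round(4))
E
python3 m.py w5
```

```text
[0.54854291 0.0726505  0.06291549] [-1.79850877e+02 -1.02105901e-01  8.35385168e+00] 0.013678343284373519 50.0060373544693 [-6.11895476 11.24691413  5.90637056]
red 452 [368.2 201.6] [363 171] [372 231] [0.5954 0.0528 0.035 ] -0.0333 [0.5955 0.0529 0.0353]
red 1840 [317.1 260.7] [301 231] [333 289] [0.5569 0.0755 0.035 ] -0.0054 [0.5771 0.0783 0.0863]
yellow 754 [378.9 155.7] [367 137] [389 178] [0.6204 0.052  0.035 ] -0.0378 [0.6205 0.0511 0.0318]
blue 2176 [502.3 250.9] [478 218] [519 289] [ 0.5784 -0.0285  0.035 ] -0.1114 [ 0.5801 -0.0251  0.0431]
```

View pics/w5.png

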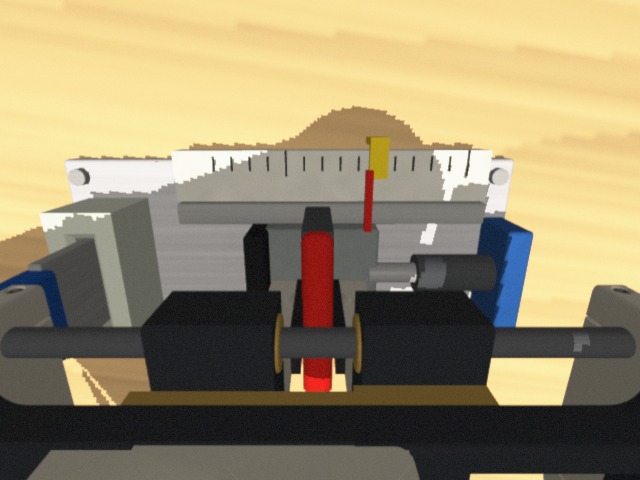

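The view shows the pointer tip at (370,172) and the mark at about (380,160). Roughly 4.7 mm remains.

Request:
jog_arm:
  deltas: {"rows":[[0,0.002,0,0,0,0],[0,0.004,0,0,0,0],[0,0.0048,0,0,0,0],[0,0.0048,0,0,0,0],[0,0.0048,0,0,0,0],[0,0.0048,0,0,0,0],[0,0.0048,0,0,0,0],[0,0.0048,0,0,0,0]]}

```text
time_s: 12.45
tcp_pos: [0.5492, 0.0681, 0.0629]
eef_rot: [-179.8, -0.1, 8.4]
contact_force: [-5.8, 12.2, 5.7]
gripper_width: 0.0136
gripper_force: 50.0
```

```bash
python3 m.py w6
```

```text
[0.54921238 0.06805087 0.06288829] [-1.79841243e+02 -1.02223270e-01  8.35525901e+00] 0.013474373896762785 50.00590145587921 [-6.55094396 11.24551737  4.65538704]
red 449 [368.2 202.1] [363 171] [372 231] [0.5959 0.0482 0.035 ] -0.038 [0.5959 0.0483 0.0353]
red 1837 [317.  260.7] [301 231] [333 289] [0.5576 0.071  0.035 ] -0.0099 [0.5778 0.0737 0.0863]
yellow 704 [369.9 154.7] [359 137] [380 178] [0.6209 0.0521 0.035 ] -0.0377 [0.6209 0.0518 0.0319]
blue 2515 [497.5 251.7] [471 218] [519 289] [ 0.5783 -0.0305  0.035 ] -0.1133 [ 0.5805 -0.0264  0.0447]
```

View pics/w6.png

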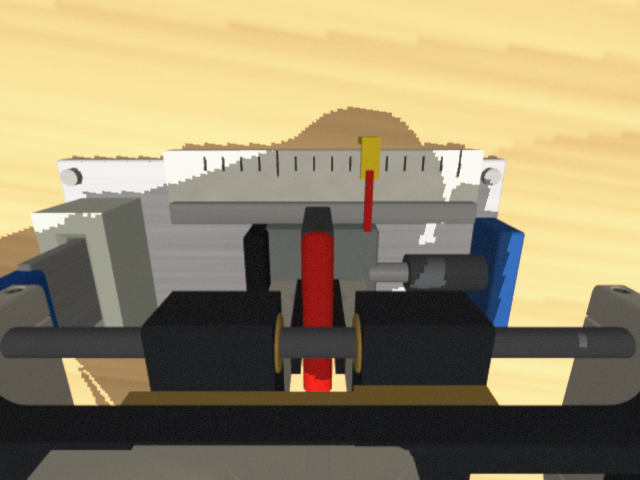

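The pointer tip (369,172) is centred under the mark (370,158). I'll do one numeric check on the plate and carriage, then hand in.

Request:
jog_arm:
  deltas: {"rows":[[0,0,0,0,0,0],[0,0,0,0,0,0],[0,0,0,0,0,0]]}

```text
time_s: 12.75
tcp_pos: [0.5492, 0.0681, 0.0629]
eef_rot: [-179.8, -0.1, 8.4]
contact_force: [-6.6, 12.3, 6.1]
gripper_width: 0.0134
gripper_force: 50.0
```

```bash
python3 - <<'E'
from plant import r
from h import *
c=r.capture('top')
for b in blobs(mask(c,'blue',(230,220,290,300)),5): q=depthpts(c,b[2]);print(b[0],b[1],np.median(q,0),onz(c,b[1],.113))
s=r.get_state();print(s['contact_force'],s['tcp_pos'],s['qd'].round(2))
print(r.close_job())
E
```

```text
[-6.08327058 12.05679625  6.0017467 ] [0.54925158 0.06808525 0.06291645] [ 0.03  0.1  -0.09  0.06 -0.    0.07]
the job is handed in; nothing more can be done
None
```

I handed the job in, but no verdict came back: the blue plate measured fully home in the slot and released, though my last check on it, just before hand-in, got no reading; the carriage is held with its pointer within about 0.5 mm of the yellow mark (50 N grip, about 12 N spring pull).

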